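Restock the bottle rack in reverse order

TASK

Move the four amber bottles from the black rack to the blue rack in reverse order: the bottle that stands nearest the black rack's orange handle goes to the place farthest from the blue rack's orange handle, the next one to the next place, and so on. Every bottle must end up standing upright on the floor of its own place, let go; do not tip any bottle over on the way.

Things in the scene. Friction and masses are not known exactly. Their poses are not given: they have to be found in the camera images.
- rack_black: Black rack, fixed. Row of 4 square places along its y: centres x = 0, y = -0.09, -0.03, 0.03, 0.09 m; each 57 x 57 mm inside, walls 3 mm thick, tops 21 mm and floor 6 mm above the worktop. Low orange loop handle (20 mm high) at the +y end. Ledge along the -x side, top at 20 mm. 84 mm (x -53 to 31) x 243 mm plus handle. Origin on the worktop under the row's middle; z up. Holds the bottles at the start.
- rack_blue: Blue rack, fixed. Row of 4 square places along its y: centres x = 0, y = -0.09, -0.03, 0.03, 0.09 m; each 57 x 57 mm inside, walls 3 mm thick, tops 21 mm and floor 6 mm above the worktop. Low orange loop handle (20 mm high) at the +y end. Ledge along the -x side, top at 20 mm. 84 mm (x -53 to 31) x 243 mm plus handle. Origin on the worktop under the row's middle; z up. Empty at the start.
- bottle_red: Closed amber bottle, red cap, paper label, 84 to 168 g; starts upright in the black rack beside the red tag, within 6 mm of its place's centre. Round body 34 mm across, straight up to 68 mm, then a shoulder; cap 30 mm across, from 74 to 94 mm. Origin: centre of its underside; z up its axis.
- bottle_yellow: Closed amber bottle, yellow cap, paper label, 84 to 168 g; starts upright in the black rack beside the yellow tag, within 6 mm of its place's centre. Round body 34 mm across, straight up to 68 mm, then a shoulder; cap 30 mm across, from 74 to 94 mm. Origin: centre of its underside; z up its axis.
- bottle_green: Closed amber bottle, green cap, paper label, 84 to 168 g; starts upright in the black rack beside the green tag, within 6 mm of its place's centre. Round body 34 mm across, straight up to 68 mm, then a shoulder; cap 30 mm across, from 74 to 94 mm. Origin: centre of its underside; z up its axis.
- bottle_white: Closed amber bottle, white cap, paper label, 84 to 168 g; starts upright in the black rack beside the white tag, within 6 mm of its place's centre. Round body 34 mm across, straight up to 68 mm, then a shoulder; cap 30 mm across, from 74 to 94 mm. Origin: centre of its underside; z up its axis.
- tag_red: Flat red tag, 18 x 36 x 4 mm, fixed on the black rack's ledge beside the place where the red-capped bottle starts (it stays there). Origin: centre of its underside, at x = -0.041 m and its place's y in the black rack's frame; axes as the rack's.
- tag_yellow: Flat yellow tag, 18 x 36 x 4 mm, fixed on the black rack's ledge beside the place where the yellow-capped bottle starts (it stays there). Origin: centre of its underside, at x = -0.041 m and its place's y in the black rack's frame; axes as the rack's.
- tag_green: Flat green tag, 18 x 36 x 4 mm, fixed on the black rack's ledge beside the place where the green-capped bottle starts (it stays there). Origin: centre of its underside, at x = -0.041 m and its place's y in the black rack's frame; axes as the rack's.
- tag_white: Flat white tag, 18 x 36 x 4 mm, fixed on the black rack's ledge beside the place where the white-capped bottle starts (it stays there). Origin: centre of its underside, at x = -0.041 m and its place's y in the black rack's frame; axes as the rack's.

How it is judged:
By the outcome, as a careful person would: the job done as asked, in the order asked, and still so for the second after the job is handed in, with the robot touching nothing.
It also fails if it takes over 106 s, if anything falls off the work surface, if the arm or the gripper's body presses on something with over 40 N, if the wrist force passes 120 N, or if a joint passes its speed limit or range.

ROBOT

A 6-joint arm with a two-finger parallel gripper is mounted at the origin on a cart in front of the work surface, level with it; the furniture and walls round the work are solid. World frame = base frame: x ahead of the robot, y to its left, z up, the work surface at z = 0. Lengths are in mm, angles in rad, forces in N, time in s.
With the tool pointing down it reaches from about 300 to 775 mm from the base axis. Payload 14.6 kg.
Tool frame: the origin (TCP) lies midway between the tips of the shut fingers; the grasp point (between the pads) lies grasp_offset behind it (grasp_offset is the distance from the TCP to the grasp point, in mm); z points along the fingers, y is the line along which they close (so a half turn about z gives the same grasp; the last joint's range is limited). The gripper opens to 94 mm and grips with 3 to 60 N. Pads are 16 mm wide; open, the fingers measure 119 mm over their backs; the gripper's body (75 mm by 177 mm) begins 78 mm behind the grasp point.
Start: joints at [-1.182, 0.3, 1.521, -0, 1.321, -0.067], TCP at [242.091, -493.843, 205.446] pointing down, gripper open.
Joint ranges: [-3.03, 3.03], [-0.79, 2.21], [0.23, 2.52], [-1.04, 4.18], [0, 3.07], [-2.55, 2.55]. Speed limits (rad/s): [2.22, 2.22, 2.57, 3.14, 3.14, 3.14].

INTERFACE

Orientations are given as [roll, pitch, yaw] about the fixed x, y, z axes, in that order (R = Rz(yaw) Ry(pitch) Rx(roll)).
In Python, from cell import * gives the robot as it stands. The module is installed in compiled form; this text tells all that it offers.
- The arm moves only by the shell command python3 -m jog 'ROWS' [FORCE]. ROWS is JSON, a list of rows, each a list of 3 entries, a list of its own where there are three numbers: the finger opening in mm, from 0 to 94, then the shift along the tool's x, y, z in units of 50 mm (1.0 is 50 mm), then the turn about the tool's z in units of 180 degrees (1.0 is 180 degrees). In form: [[fingers, [dx, dy, dz], twist], ...]. A call has 1 to 20 rows; each row shifts and turns the commanded pose from where the row before left it, along the tool's axes as they then stand; what a row does not reach is not made up. A row lasts 1/10 s, in which the tool goes at most 50 mm and 8.59 degrees, less where a joint would pass 70% of its speed; a pose out of reach is approached as far as the arm can. A call with a number of a shift or a turn outside -1 to 1 is refused whole. A call with a gripper value outside its range is refused whole. The fingers move at their own pace and stop on an object; FORCE is the grip in N (left out, the last holds). Time passes only in rows, so rows that do not move let the fingers close. It gives the time, the measured TCP pose, the force, the opening and the grip force at its end, in the units of the state.
- read_state(): the state, without advancing time (a new reading comes with each control period).
- camera(name): name is "scene" or "top" or "wrist"; returns the picture (400x640x3 uint8, red, green, blue); there is no depth.
- calibration(name): a dict with "mtx" (3x3 intrinsics, pixels), "cam_to_world" (4x4, takes a point from camera to world coordinates); the wrist camera has in their place "hand_eye" (4x4, takes a point from camera to tool coordinates, whose origin is the TCP and whose axes are the flange's). Camera axes: x right, y down, z forward; pixel columns grow to the right and rows downward; lengths in mm; the calibration is good to about 2 mm. A picture is of the moment at which its call begins: read the wrist's pose just before it. calibration takes no time and is no camera call.
- sign_off(): hands the job in; it is judged then, once.
Trained networks look in the newest picture that a camera, given by its name, has taken for a name from the list of things; names that differ only in an ending like _2 or _b are one class to them, and where a whole thing is asked for, a point or a joint stands for the part that bears it (a point fixed in the world has none). Each returns a list of dicts, best first, with "conf" (0 to 1); they miss things now and then, are a little off and sometimes report something else, mostly with a low value. They report only what shows in the picture. A call takes as long as a camera call.
- regions_of(camera, query): "pixels" (400x640 bool, what is visible of it) and "rect" ([centre column, centre row, width, height] in pixels, round what is visible of it).
The state is a dict: "clock": time; "joints": joint angles; "qd": joint speeds; "effort": joint torques, N m; "eef_pos": TCP position; "eef_rot": TCP orientation; "wrist_force": force on the tool from outside, world axes, zero at the start; "moment": the same for the moment, N m; "finger_gap": finger opening in mm; "finger_force": force on a finger pad.
Only numpy, scipy, OpenCV 4.12 (cv2) and the standard library are available. Lean on these libraries where they do the work, as an engineer would, in place of code of your own. Each camera call takes 0.05 s, during which the arm holds its last target. There are 200 camera calls.

## Working session

There is one attempt and no reset: what is moved stays moved. The work goes in short steps, Python scripts to look and compute and a shell command to move; the robot and the scene stay as the last step left them, time stands still between calls to the robot, and variables do not carry over. Pictures are saved under pics/ and viewed, at most 14 in all, crops included, and the job is handed in when it is done.

```bash
mkdir -p pics; python3 - <<'E'
from cell import *
import cv2,numpy as np
s=read_state();print(s)
for n in ["scene","top"]:
    im=camera(n);cv2.imwrite(f"pics/{n}0.png",im[:,:,::-1])
    c=calibration(n);print(n,c)
print(calibration("wrist"))
E
```

```text
{'clock': 0.0, 'joints': array([-1.18159756e+00,  3.00472407e-01,  1.52159278e+00, -2.26535417e-05,
        1.32070125e+00, -6.65936100e-02]), 'qd': array([ 0.00178353,  0.0005337 , -0.00124918,  0.00077884, -0.00020366,
        0.00046785]), 'effort': array([-7.69614617e-04, -5.31814742e+01, -3.52738738e+01,  7.06952135e-02,
        2.44734687e-02, -1.14033664e-04]), 'eef_pos': array([ 241.98860362, -493.60496055,  204.88066811]), 'eef_rot': array([-3.14042001e+00, -5.62151124e-05,  4.55797967e-01]), 'wrist_force': array([0.56752935, 0.19196015, 0.21946464]), 'moment': array([ 0.03577068, -0.00832733,  0.00442901]), 'finger_force': 0.0, 'finger_gap': 93.54911018295249}
scene {'mtx': array([[372.25562882,   0.        , 326.57697878],
       [  0.        , 372.25562882, 194.21581034],
       [  0.        ,   0.        ,   1.        ]]), 'cam_to_world': array([[-8.79101623e-01, -2.20787168e-01,  4.22413734e-01,
         7.25266251e+01],
       [-4.76535735e-01,  4.25164373e-01, -7.69512150e-01,
         6.42891109e+02],
       [-9.69686180e-03, -8.77774620e-01, -4.78975665e-01,
       
[... 447 characters left out ...]
82795e+01],
       [ 2.08439025e-02, -1.49170436e-01, -9.88591783e-01,
         1.25489882e+03],
       [ 0.00000000e+00,  0.00000000e+00,  0.00000000e+00,
         1.00000000e+00]])}
{'mtx': array([[293.81587796,   0.        , 320.12001127],
       [  0.        , 293.81587796, 199.46307046],
       [  0.        ,   0.        ,   1.        ]]), 'hand_eye': array([[-3.31946336e-04, -9.62175482e-01, -2.72430233e-01,
         7.97797614e+01],
       [ 9.99999944e-01, -3.06519077e-04, -1.35892319e-04,
         3.14706040e-01],
       [ 4.72471939e-05, -2.72430263e-01,  9.62175529e-01,
        -1.79206679e+02],
       [ 0.00000000e+00,  0.00000000e+00,  0.00000000e+00,
         1.00000000e+00]])}
```

```bash
python3 - <<'E'
import cell
print([n for n in dir(cell) if not n.startswith('__')], getattr(cell,'grasp_offset',None))
E
```

```text
['Unreachable', 'calibration', 'camera', 'grasp_offset', 'read_state', 'regions_of', 'sign_off'] 18.8
```

View pics/top0.png

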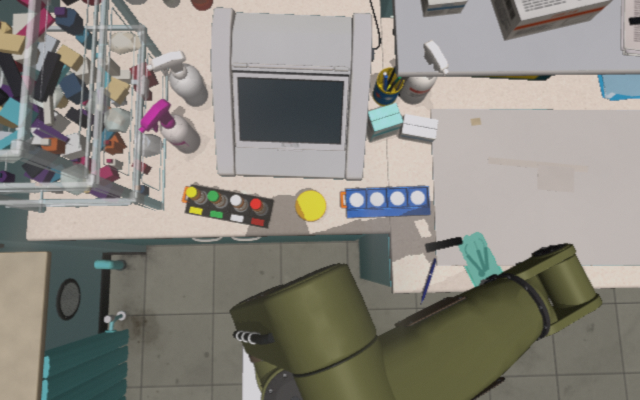

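View pics/scene0.png

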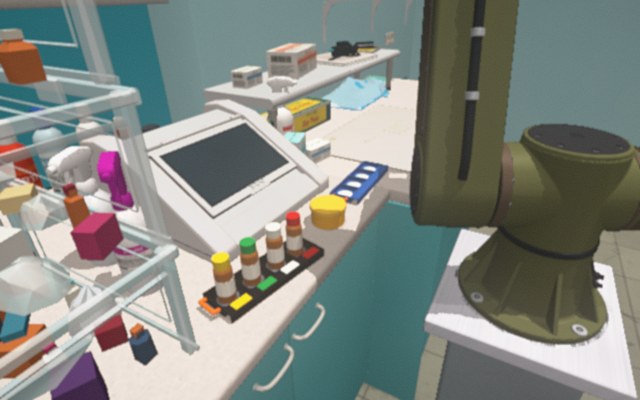

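```bash
cat > h.py <<'E'
from cell import *
import cv2,numpy as np
from scipy.spatial.transform import Rotation as R
def pose(n,s=None):
    c=calibration(n)
    if n!="wrist": return c["mtx"],c["cam_to_world"]
    s=s or read_state(); T=np.eye(4);T[:3,:3]=R.from_euler('xyz',s["eef_rot"]).as_matrix();T[:3,3]=s["eef_pos"]
    return c["mtx"],T@c["hand_eye"]
def ray(P,uv):
    K,T=P; d=T[:3,:3]@np.linalg.solve(K,[uv[0],uv[1],1.]); return T[:3,3],d
def onz(P,uv,z):
    o,d=ray(P,uv); return (o+d*(z-o[2])/d[2])[:2]
def proj(P,p):
    K,T=P; q=K@(T[:3,:3].T@(np.asarray(p,float)-T[:3,3])); return q[:2]/q[2]
def tri(Ps,uvs):
    A=np.zeros((3,3));b=np.zeros(3)
    for P,uv in zip(Ps,uvs):
        o,d=ray(P,uv);d/=np.linalg.norm(d);M=np.eye(3)-np.outer(d,d);A+=M;b+=M@o
    return np.linalg.solve(A,b)
E
python3 - <<'E'
from h import *
for cam in ["top","scene"]:
    P=pose(cam); camera(cam)
    for n in ["tag_red","tag_yellow","tag_green","tag_white","bottle_red","bottle_yellow","bottle_green","bottle_white","rack_black","rack_blue"]:
        r=regions_of(cam,n)
        for q in r[:2]:
            m=q["pixels"]; ys,xs=np.nonzero(m); z=24 if n[0]=='t' else 21 if n[0]=='r' else 90
            c=(xs.mean(),ys.mean())
            print(cam,n,round(q["conf"],2),m.sum(),np.round(q["rect"],1),onz(P,c,z).round(1))
            if n[0]=='r' and cam=="top":
                pts=cv2.convexHull(np.c_[xs,ys].astype(np.float32))[:,0]
                w=np.array([onz(P,p,21) for p in pts],np.float32); print("  ",cv2.minAreaRect(w))
Pt,Ps=pose("top"),pose("scene")
print("basket post?",[onz(Pt,(165,207),z).round() for z in(0,200)],"machine front top px",[ (onz(Pt,(c,178),z).round()) for c in (220,365) for z in (0,100)])
E
```

```text
top tag_red 0.5 73 [194.2 210.7   8.7   8.6] [439.6 291. ]
top tag_red 0.46 51 [257.7 223.2  12.4   5.2] [402.9 114.7]
top tag_yellow 0.55 86 [195.8 210.7   6.5   4.4] [438.8 290.7]
top tag_yellow 0.42 182 [238.2 204.1  17.5  15.1] [460.1 169. ]
top tag_green 0.63 74 [217.8 213.3  14.7   8. ] [427.5 231.3]
top tag_white 0.63 163 [257.6 204.6  13.5  14.5] [448.3 113.9]
top bottle_red 0.62 141 [257.8 204.8  13.9  13.2] [438.8 104.8]
top bottle_red 0.62 87 [196.8 209.2   7.5   7.3] [430.7 272.8]
top bottle_yellow 0.46 180 [195.6 197.3  18.9  13.3] [473.  272.2]
top bottle_green 0.56 165 [215.7 197.8  17.6  13.6] [463.9 218.1]
top bottle_green 0.51 1570 [228.2 206.6  91.7  42.9] [441.4 181.5]
top bottle_white 0.47 205 [238.6 202.3  18.5  14. ] [450.3 156.7]
top rack_black 0.78 1317 [229.5 206.3  89.6  38.7] [446.  186.7]
   ((452.2098693847656, 202.0294189453125), (257.9430847167969, 87.93244171142578), 78.32921600341797)
top rack_black 0.38 194 [236.8 202.9  16.8  13.8] [459.7 169.2]
   ((459.92047119140625, 168.96353149414062), (51.77324295043945, 34.34667205810547), 44.873573303222656
[... 371 characters left out ...]
ne tag_white 0.43 110 [288.9 266.8  18.5   5.8] [413.7 176.3]
scene bottle_red 0.68 644 [294.6 234.7  18.4  44.4] [412.1 157.5]
scene bottle_yellow 0.68 921 [224.6 278.8  29.   50.1] [445.5 315.3]
scene bottle_green 0.86 775 [247.3 260.8  19.7  46.8] [436.4 260.8]
scene bottle_white 0.69 645 [294.4 232.6  19.3  41.5] [412.3 157.1]
scene bottle_white 0.66 796 [274.4 249.2  16.9  48.6] [421.6 207.6]
scene rack_black 0.8 2541 [262.6 281.5 121.1  86.6] [439.2 242.6]
scene rack_blue 0.75 1346 [360.6 182.2  57.5  46.6] [ 444.3 -231.8]
basket post? [array([454., 384.]), array([426., 316.])] machine front top px [array([537., 226.]), array([517., 204.]), array([ 529., -203.]), array([ 509., -190.])]
```

```bash
python3 - <<'E'
import cv2
t=cv2.imread("pics/top0.png");s=cv2.imread("pics/scene0.png")
a=cv2.resize(t[90:245,100:450],(800,354),interpolation=3);b=cv2.resize(s[150:390,0:400],(800,480),interpolation=3)
cv2.imwrite("pics/a.png",a);cv2.imwrite("pics/b.png",b)
E
```

```text
(no output)
```

View pics/a.png

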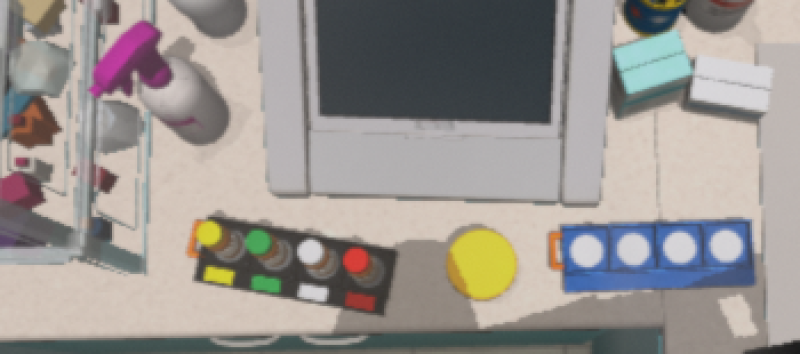

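View pics/b.png

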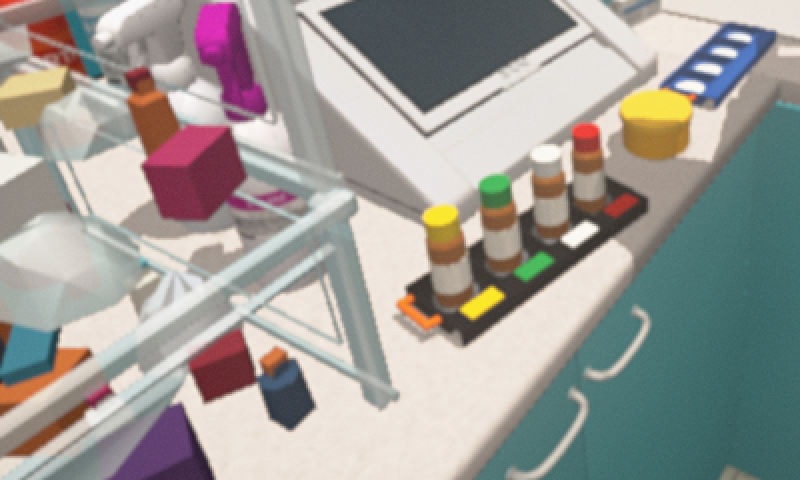

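```bash
cat >> h.py <<'E'
Pt,Ps=pose("top"),pose("scene")
a=lambda u,v:(100+u/2.2857,90+v/2.2857)
b=lambda u,v:(u/2,150+v/2)
YS=np.array([90,30,-30,-90.])
def fit(loc,w):  # rigid 2D
    lc,wc=loc.mean(0),w.mean(0);H=(loc-lc).T@(w-wc);th=np.arctan2(H[0,1]-H[1,0],H[0,0]+H[1,1])
    Rm=np.array([[np.cos(th),-np.sin(th)],[np.sin(th),np.cos(th)]]);t=wc-Rm@lc
    return t,th,w-(loc@Rm.T+t)
E
python3 - <<'E'
from h import *
tg=np.array([onz(Pt,a(*p),24) for p in[(219,276),(266,284),(313,292),(360,301)]])
t,th,r=fit(np.c_[-41+0*YS,YS],tg);print("black",t,np.degrees(th));print(r.round(1))
bl=np.array([onz(Pt,a(*p),6) for p in[(586,251),(633,250),(680,248),(726,247)]])
t,th,r=fit(np.c_[0*YS,YS],bl);print("blue",t,np.degrees(th));print(r.round(1))
cp=np.array([onz(Pt,a(*p),100) for p in[(209,234),(258,243),(311,252),(357,261)]]);print("caps",cp.round(1))
cs=np.array([onz(Ps,b(*p),100) for p in[(440,215),(495,184),(546,153),(586,130)]]);print("caps scene",cs.round(1))
ts=np.array([onz(Ps,b(*p),24) for p in[(482,302),(534,266),(580,235),(621,205)]]);t,th,r=fit(np.c_[-41+0*YS,YS],ts);print("black scene",t,np.degrees(th));print(r.round(1))
print("foot",onz(Ps,b(380,403),0),"post top on that vertical:")
f=onz(Ps,b(380,403),0)
for z in(100,150,200,250):print(z,proj(Ps,[*f,z]),"vs",b(340,190), proj(Pt,[*f,z]))
print("post top tri", tri([Pt,Ps],[a(80,258),b(335,200)]))
print("machine front edge top", tri([Pt,Ps],[a(272,192),b(445,215)]))
print("tub top", [ (onz(Ps,b(656,105),z),onz(Pt,a(481,262),z)) for z in(30,45,60)])
E
```

```text
black [460.99054315 192.46874426] -11.253018111031501
[[-0.3 -0.4]
 [ 0.1 -0.1]
 [ 0.5  0.1]
 [-0.3  0.4]]
blue [ 463.84068995 -265.09504084] 0.5827568082641758
[[ 0.1  0.7]
 [-0.4  0.1]
 [ 0.4 -0.6]
 [-0.1 -0.2]]
caps [[478.4 280.5]
 [466.5 222.8]
 [454.5 160.4]
 [442.7 106.3]]
caps scene [[477.5 286.1]
 [464.5 228.8]
 [453.2 165.7]
 [441.9 112.4]]
black scene [458.49087606 197.12279241] -12.191587861236444
[[ 0.1 -0.8]
 [-0.  -0.6]
 [-0.8  1.2]
 [ 0.7  0.2]]
foot [455.88708186 398.73254663] post top on that vertical:
100 [177.22635369 304.97360924] vs (170.0, 245.0) [146.9159668  201.50372249]
150 [169.95099742 278.47404439] vs (170.0, 245.0) [139.47077295 198.69844651]
200 [161.9680648  249.39722221] vs (170.0, 245.0) [131.33024912 195.63117702]
250 [153.16905493 217.34794186] vs (170.0, 245.0) [122.39221529 192.26341358]
post top tri [442.22829222 393.84656821 199.43343546]
machine front edge top [542.59710442 222.26136915  31.4356455 ]
tub top [(array([461.17370836, -72.08342282]), array([448.21305255, -39.51352984])), (array([448.71329882, -49.16063279]), array([446.13608532, -39.58988002])), (array([436.25288927, -26.23784277]), array([444.05911809, -39.6662302 ]))]
```

```bash
python3 -m jog '[[94,[0,0,0],-0.0448],[94,[0,0,0],-0.0448],[94,[0,0,0],-0.0448],[94,[0,0,0],-0.0448],[94,[0,0,0],-0.0448],[94,[0,0,0],-0.0448],[94,[0,0,0],-0.0448],[94,[0,0,0],-0.0448],[94,[0.2,0.2,0],0],[94,[0.4,0.35,0],0],[94,[0.4,0.35,0],0],[94,[0.4,0.35,0],0],[94,[0.4,0.35,0],0],[94,[0.4,0.35,0],0],[94,[0.4,0.35,0],0],[94,[0.4,0.35,0],0],[94,[0.4,0.35,0],0],[94,[0.4,0.35,0],0],[94,[0.4,0.3,0],0],[94,[0.2,0.2,0],0]]'; python3 -m jog '[[60,[0.2,0.15,0],0],[60,[0,0,0],0],[60,[0,0,0],0]]'
python3 - <<'E'
from h import *
s=read_state();print(s["clock"],s["eef_pos"],s["eef_rot"])
im=camera("wrist");cv2.imwrite("pics/w1.png",im[:,:,::-1]);np.save("w1.npy",np.r_[s["eef_pos"],s["eef_rot"]])
P=pose("wrist",s)
for y in YS:
    c=[463.8-y*0.0102,-265.1+y,6];print(proj(P,c).round(1))
E
```

```text
clock: 3.2
eef_pos: [433.2, -269.7, 205.5]
eef_rot: [3.141, -0.0, 1.579]
wrist_force: [-0.0, -1.0, 0.5]
finger_gap: 93.6
finger_force: 0.0
clock: 3.5
eef_pos: [439.4, -261.9, 205.4]
eef_rot: [-3.141, 0.0, 1.581]
wrist_force: [-0.6, -0.3, -0.3]
finger_gap: 73.5
finger_force: 0.0
3.5 [ 439.36845462 -261.91018939  205.41590846] [-3.14145709e+00  8.30644712e-05  1.58094859e+00]
[339.5 110.1]
[338.7 158.8]
[338.  203.4]
[337.3 244.5]
```

View pics/w1.png

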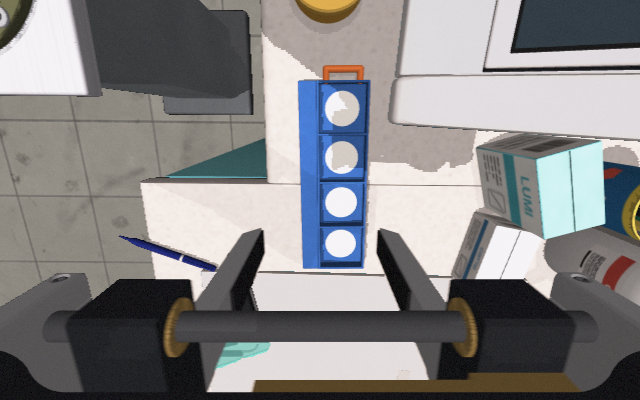

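```bash
python3 - <<'E'
from h import *
v=np.load("w1.npy");P=pose("wrist",dict(eef_pos=v[:3],eef_rot=v[3:]))
im=cv2.imread("pics/w1.png").astype(int)
roi=np.zeros(im.shape[:2],np.uint8);roi[85:262,322:364]=1
m=((im[:,:,2]>130)*roi).astype(np.uint8)
n,l,st,ce=cv2.connectedComponentsWithStats(m)
k=[i for i in range(1,n) if st[i,4]>300];k.sort(key=lambda i:ce[i,1])
print(st[k],ce[k])
uv=[(st[i,0]+(st[i,2]-1)/2,st[i,1]+(st[i,3]-1)/2) for i in k]
w=np.array([onz(P,p,6) for p in uv]);t,th,r=fit(np.c_[0*YS,YS],w)
print(w,t,np.degrees(th),r)
E
```

```text
[[325  91  35  35 971]
 [325 141  33  33 865]
 [325 187  32  30 772]
 [325 230  31  28 683]] [[341.64778579 108.03810505]
 [341.09132948 157.06242775]
 [340.65803109 201.72409326]
 [340.14494876 243.0658858 ]]
[[ 465.84534052 -172.57414352]
 [ 466.37213238 -232.78794764]
 [ 467.441459   -292.40545747]
 [ 468.49931888 -353.57440198]] [ 467.03956269 -262.83548765] 0.858610595824453 [[ 0.15442972  0.27144949]
 [-0.21787969  0.05090846]
 [-0.04765433  0.42666173]
 [ 0.1111043  -0.74901969]]
```

```bash
python3 -m jog '[[60,[0.25,0,0],0],[60,[0.47,0,0],0],[60,[0.47,0,0],0],[60,[0.47,0,0],0],[60,[0.47,0,0],0],[60,[0.47,0,0],0],[60,[0.47,0,0],0],[60,[0.47,0,0],0],[60,[0.47,0,0],0],[60,[0.47,0,0],0],[60,[0.47,0,0],0],[60,[0.47,0,0],0],[60,[0.47,0,0],0],[60,[0.47,0,0],0],[60,[0.47,0,0],0],[60,[0.47,0,0],0],[60,[0.47,0,0],0],[60,[0.47,0,0],0],[60,[0.47,0,0],0],[60,[0.25,0,0],0]]'; python3 -m jog '[[60,[0,0.15,0],0.033],[60,[0,0.15,0],0.033],[60,[0,0,0],0],[60,[0,0,0],0]]'
python3 - <<'E'
from h import *
s=read_state();print(s["clock"],s["eef_pos"],s["eef_rot"])
im=camera("wrist");cv2.imwrite("pics/w2.png",im[:,:,::-1]);np.save("w2.npy",np.r_[s["eef_pos"],s["eef_rot"]])
P=pose("wrist",s)
for c in [[478.4,280.5],[466.5,222.8],[454.5,160.4],[442.7,106.3]]: print(proj(P,c+[100]).round(1))
E
```

```text
clock: 5.55
eef_pos: [434.1, 187.6, 205.5]
eef_rot: [3.142, -0.0, 1.582]
wrist_force: [0.2, 0.1, -0.4]
finger_gap: 60.7
finger_force: 0.0
clock: 5.95
eef_pos: [449.4, 185.4, 205.4]
eef_rot: [-3.141, 0.0, 1.377]
wrist_force: [0.5, 0.3, -0.8]
finger_gap: 60.2
finger_force: 0.0
5.95 [449.35508724 185.36243624 205.35567132] [-3.14132085e+00  1.84885163e-04  1.37672327e+00]
[330.7  94. ]
[329.6 158.5]
[329.3 220.3]
[327.8 268.7]
```

View pics/w2.png

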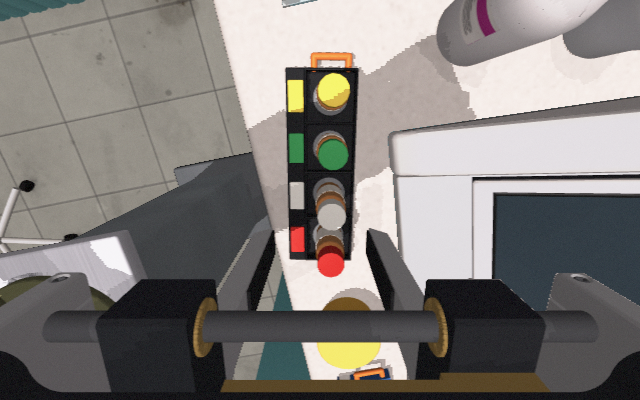

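```bash
python3 - <<'E'
from h import *
v=np.load("w2.npy");P=pose("wrist",dict(eef_pos=v[:3],eef_rot=v[3:]))
im=cv2.imread("pics/w2.png").astype(int);B,G,Rr=im[...,0],im[...,1],im[...,2]
M={"y":(Rr>120)&(B<110)&(G>100),"g":(G>Rr+40)&(G>B+20),"w":(abs(Rr-B)<25)&(Rr>150),"r":(Rr>150)&(G<90)}
roi={"y":(60,120),"g":(125,180),"w":(190,235),"r":(240,285)}
caps=[]
for n in "ygwr":
    m=np.zeros(Rr.shape,np.uint8);r=roi[n];m[r[0]:r[1],308:352]=M[n][r[0]:r[1],308:352]
    k,l,st,ce=cv2.connectedComponentsWithStats(m);i=1+st[1:,4].argmax()
    c,rad=cv2.minEnclosingCircle(np.argwhere(l==i)[:,::-1].astype(np.float32).copy());print(n,c,rad,st[i],ce[i],onz(P,c,100))
    caps.append(onz(P,c,100))
tags=[]
for n in "ygwr":
    m=np.zeros(Rr.shape,np.uint8);MM=M[n] if n!="w" else Rr>130
    r={"y":(75,115),"g":(130,165),"w":(180,212),"r":(225,253)}[n]
    m[r[0]:r[1],287:305]=MM[r[0]:r[1],287:305]
    k,l,st,ce=cv2.connectedComponentsWithStats(m);i=1+st[1:,4].argmax();print(st[i],ce[i]);tags.append(onz(P,ce[i],24))
t,th,r=fit(np.c_[-41+0*YS,YS],np.array(tags));print(t,np.degrees(th),r)
u=np.array([np.cos(th),np.sin(th)]);w=np.array([-u[1],u[0]])
for n,c in zip("ygwr",caps):print(n,"local",(c-t)@u,(c-t)@w,"tool shift units dx,dy (from here):",(c-v[:2])@[np.cos(v[5]),np.sin(v[5])]/50,(c-v[:2])@[np.sin(v[5]),-np.cos(v[5])]/50)
E
```

```text
y (332.0, 89.19047546386719) 17.92289924621582 [316  73  34  34 572] [335.65384615  90.27797203] [480.29126347 284.33014964]
g (332.5909118652344, 154.13636779785156) 15.55657958984375 [318 139  31  31 734] [332.65667575 154.34332425] [470.1193276 226.3601138]
w (331.2796630859375, 217.07627868652344) 14.097193717956543 [318 204  28  27 587] [331.30834753 216.5758092 ] [457.13208851 163.50483977]
r (330.5, 263.5) 12.980854988098145 [318 253  26  24 495] [330.41414141 264.28686869] [446.67340944 111.89317174]
[287  80  17  32 171] [295.92982456  96.11111111]
[289 133  15  30 446] [296.         147.63004484]
[290 182  14  27 371] [296.58760108 194.92722372]
[291 227  14  25 318] [297.18867925 239.38050314]
[463.43693393 194.80544766] -11.8730266284322 [[ 0.07533648 -0.67419765]
 [-0.22578949  0.24651392]
 [ 0.05968845  0.74056221]
 [ 0.09076456 -0.31287848]]
y local -1.9253788420940945 91.07707508351308 tool shift units dx,dy (from here): 2.061520780947612 0.2253756587822277
g local 0.047262575161377766 32.25444320862277 tool shift units dx,dy (from here): 0.8846510614644321 0.24935476017393735
w local 0.2699375389653067 -31.92814219386036 tool shift units dx,dy (from here): -0.3989482195566575 0.23692789424722738
r local 0.6537774698189648 -84.5874330234477 tool shift units dx,dy (from here): -1.4521439225426778 0.2307546682822679
```

```bash
python3 -m jog '[[60,[0.26,0.025,0],0],[60,[0.3,0.04,0],0],[60,[0.3,0.04,0],0],[60,[0.3,0.04,0],0],[60,[0.3,0.04,0],0],[60,[0.3,0.04,0],0],[60,[0.3,0,0],0],[60,[0,0,0.2],0],[60,[0,0,0.4],0],[60,[0,0,0.4],0],[60,[0,0,0.4],0],[60,[0,0,0.4],0],[60,[0,0,0.4],0],[60,[0,0,0.4],0],[60,[0,0,0.3],0],[60,[0,0,0.2],0],[60,[0,0,0.1],0],[60,[0,0,0],0],[60,[0,0,0],0]]'
python3 - <<'E'
from h import *
im=camera("wrist");cv2.imwrite("pics/w3.png",im[:,:,::-1])
im=camera("scene");cv2.imwrite("pics/s3.png",im[150:380,100:420,::-1])
E
```

```text
clock: 7.9
eef_pos: [481.0, 284.6, 46.0]
eef_rot: [3.141, -0.001, 1.374]
wrist_force: [-0.0, -0.5, -0.3]
finger_gap: 59.9
finger_force: 0.0
```

View pics/w3.png

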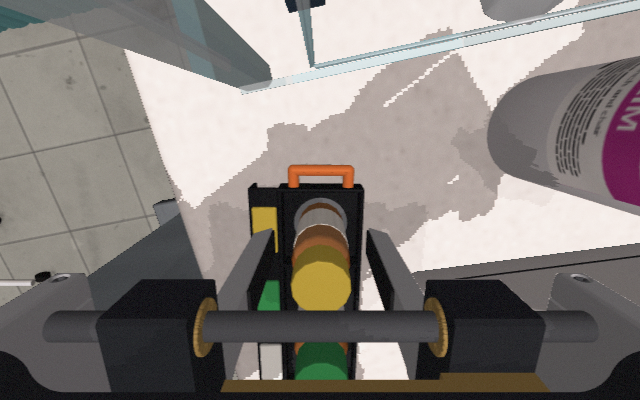

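View pics/s3.png

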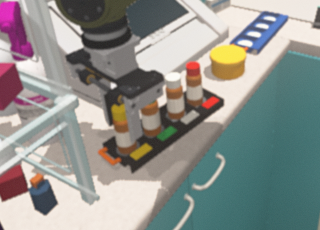

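```bash
python3 -m jog '[[20,[0,0,0],0],[20,[0,0,0],0],[20,[0,0,0],0],[20,[0,0,0],0],[20,[0,0,0],0],[20,[0,0,0],0],[20,[0,0,0],0],[20,[0,0,0],0]]' 15; python3 -m jog '[[20,[0,0,-0.1],0],[20,[0,0,-0.2],0],[20,[0,0,-0.3],0],[20,[0,0,-0.3],0],[20,[0,0,-0.4],0],[20,[0,0,-0.4],0],[20,[0,0,-0.4],0],[20,[0,0,-0.3],0],[20,[0,0,-0.1],0],[20,[0,0,0],0]]'
```

```text
clock: 8.8
eef_pos: [480.8, 284.5, 45.5]
eef_rot: [3.141, -0.0, 1.374]
wrist_force: [-0.5, 0.2, 1.5]
finger_gap: 33.6
finger_force: 15.0
clock: 9.8
eef_pos: [480.9, 284.6, 171.2]
eef_rot: [3.141, -0.001, 1.374]
wrist_force: [0.4, 0.1, -2.1]
finger_gap: 33.4
finger_force: 15.0
```

```bash
python3 -m jog '[[20,[0,0,0],-0.0333],[20,[0,0,0],-0.0333],[20,[-0.2,0,0],0],[20,[-0.4,0,0],0],[20,[-0.6,-0.03,0],0],[20,[-0.6,-0.03,0],0],[20,[-0.6,-0.03,0],0],[20,[-0.6,-0.03,0],0],[20,[-0.6,-0.03,0],0],[20,[-0.6,-0.03,0],0],[20,[-0.6,-0.03,0],0],[20,[-0.6,-0.03,0],0],[20,[-0.6,-0.03,0],0],[20,[-0.6,-0.03,0],0],[20,[-0.6,-0.03,0],0],[20,[-0.6,-0.03,0],0],[20,[-0.6,-0.03,0],0],[20,[-0.6,-0.03,0],0],[20,[-0.6,0,0],0],[20,[-0.6,0,0],0]]'; python3 -m jog '[[20,[-0.6,0,0],0],[20,[-0.6,0,0],0],[20,[-0.6,0,0],0],[20,[-0.4,0,0],0],[20,[-0.3,0,0],0],[20,[-0.1,0,0],0],[20,[0,0,0],0],[20,[0,0,0],0]]'
```

```text
clock: 11.8
eef_pos: [465.4, -227.2, 169.9]
eef_rot: [-3.141, -0.0, 1.58]
wrist_force: [0.3, 0.6, -0.9]
finger_gap: 33.6
finger_force: 15.0
clock: 12.6
eef_pos: [468.0, -355.0, 170.4]
eef_rot: [-3.141, -0.0, 1.584]
wrist_force: [0.1, -0.1, -1.8]
finger_gap: 33.8
finger_force: 15.0
```

```bash
python3 -m jog '[[20,[0.03,-0.02,0.1],0],[20,[0,0,0.3],0],[20,[0,0,0.4],0],[20,[0,0,0.4],0],[20,[0,0,0.4],0],[20,[0,0,0.3],0],[20,[0,0,0.2],0],[20,[0,0,0.1],0],[20,[0,0,0.1],0],[20,[0,0,0.1],0],[20,[0,0,0.06],0],[20,[0,0,0.02],0],[20,[0,0,0],0],[20,[0,0,0],0]]'; python3 - <<'E'
from h import *
im=camera("wrist");cv2.imwrite("pics/w4.png",im[:,:,::-1])
E
```

```text
clock: 14.0
eef_pos: [467.1, -354.3, 46.7]
eef_rot: [3.141, 0.0, 1.584]
wrist_force: [0.4, 0.3, -1.7]
finger_gap: 33.3
finger_force: 15.0
```

View pics/w4.png

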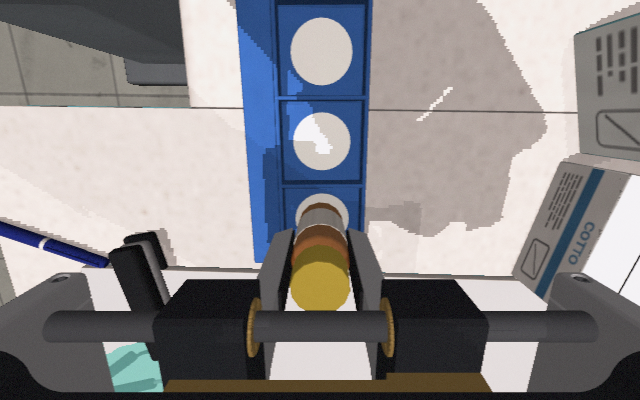

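```bash
python3 -m jog '[[20,[0,0,0.02],0],[60,[0,0,0],0],[60,[0,0,0],0],[60,[0,0,0],0],[60,[0,0,0],0],[60,[0,0,-0.2],0],[60,[0,0,-0.4],0],[60,[0,0,-0.5],0],[60,[0,0,-0.5],0],[60,[0,0,-0.4],0],[60,[0,0,-0.2],0],[60,[0.4,0,0],0],[60,[0.6,0,0],0],[60,[0.8,0.03,0],0],[60,[0.8,0.03,0],0],[60,[0.8,0.03,0],0],[60,[0.8,0.03,0],0],[60,[0.8,0.03,0],0],[60,[0.8,0.03,0],0],[60,[0.8,0.03,0],0]]'; python3 -m jog '[[60,[0.8,0,0],0],[60,[0.8,0,0],0],[60,[0.8,0,0],0],[60,[0.8,0,0],0],[60,[0.8,0,0],0],[60,[0.6,0,0],0],[60,[0.4,0,0],0.0333],[60,[0,0,0],0.0333],[60,[0,0,0],0],[60,[0,0,0],0]]'
```

```text
clock: 16.05
eef_pos: [472.9, -22.5, 155.5]
eef_rot: [-3.142, -0.0, 1.583]
wrist_force: [1.2, -1.3, -1.3]
finger_gap: 60.1
finger_force: 0.0
clock: 17.05
eef_pos: [469.9, 225.6, 155.4]
eef_rot: [-3.141, 0.0, 1.377]
wrist_force: [1.1, 0.4, -0.6]
finger_gap: 59.9
finger_force: 0.0
```

```bash
python3 -m jog '[[60,[0.01,0,0.2],0],[60,[0,0,0.4],0],[60,[0,0,0.5],0],[60,[0,0,0.5],0],[60,[0,0,0.3],0],[60,[0,0,0.2],0],[60,[0,0,0.1],0],[60,[0,0,0],0],[20,[0,0,0],0],[20,[0,0,0],0],[20,[0,0,0],0],[20,[0,0,0],0],[20,[0,0,0],0],[20,[0,0,0],0],[20,[0,0,0],0],[20,[0,0,0],0]]' 15; python3 - <<'E'
from h import *
t=camera("top");s=camera("scene")
cv2.imwrite("pics/c5.png",np.vstack([cv2.resize(t[150:250,150:450],(800,267)),cv2.resize(s[130:330,150:450],(450,300))[:, :].copy() if 0 else cv2.resize(s[130:250,200:440],(800,330))])[:,:,::-1])
E
```

```text
clock: 18.65
eef_pos: [470.3, 226.5, 45.8]
eef_rot: [3.141, -0.0, 1.374]
wrist_force: [-0.5, 0.0, 5.9]
finger_gap: 33.4
finger_force: 15.0
```

View pics/c5.png

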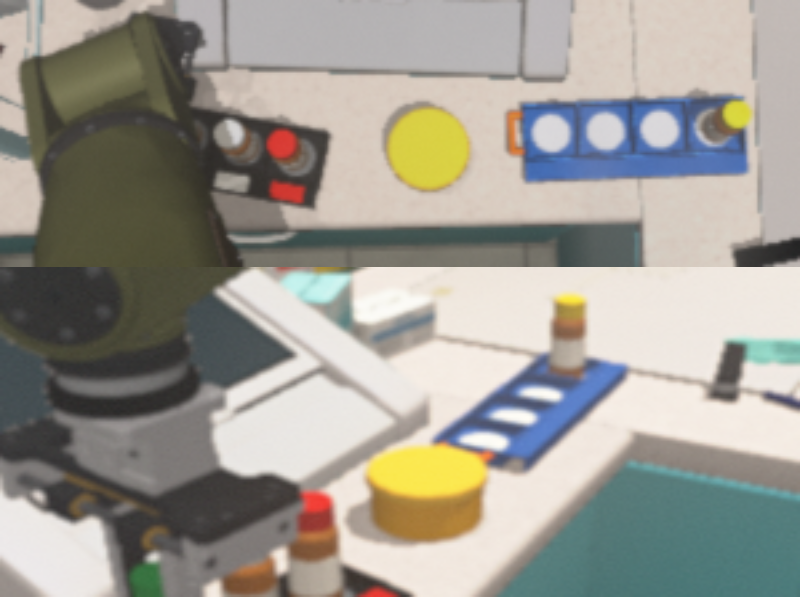

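```bash
python3 -m jog '[[20,[0,0,-0.1],0],[20,[0,0,-0.2],0],[20,[0,0,-0.4],0],[20,[0,0,-0.5],0],[20,[0,0,-0.5],0],[20,[0,0,-0.4],0],[20,[0,0,-0.3],0],[20,[0,0,-0.1],-0.0333],[20,[0,0,0],-0.0333],[20,[-0.2,0,0],0],[20,[-0.4,0,0],0],[20,[-0.6,-0.03,0],0],[20,[-0.6,-0.03,0],0],[20,[-0.6,-0.03,0],0],[20,[-0.6,-0.03,0],0],[20,[-0.6,-0.03,0],0],[20,[-0.6,-0.03,0],0],[20,[-0.6,-0.03,0],0],[20,[-0.6,0,0],0],[20,[-0.6,0,0],0]]'; python3 -m jog '[[20,[-0.6,0,0],0],[20,[-0.6,0,0],0],[20,[-0.6,0,0],0],[20,[-0.6,0,0],0],[20,[-0.6,0,0],0],[20,[-0.6,0,0],0],[20,[-0.4,0,0],0],[20,[-0.3,0,0],0],[20,[-0.1,0,0],0],[20,[0,0,0],0],[20,[0,0,0],0]]'
```

```text
clock: 20.75
eef_pos: [462.8, -75.4, 170.7]
eef_rot: [-3.142, 0.0, 1.58]
wrist_force: [0.9, 0.2, -1.0]
finger_gap: 33.2
finger_force: 15.0
clock: 21.85
eef_pos: [466.3, -293.0, 170.5]
eef_rot: [-3.141, -0.0, 1.584]
wrist_force: [-0.1, 0.9, -0.4]
finger_gap: 33.5
finger_force: 15.0
```

```bash
python3 -m jog '[[20,[0,0,0.1],0],[20,[0,0,0.3],0],[20,[0,0,0.4],0],[20,[0,0,0.4],0],[20,[0,0,0.4],0],[20,[0,0,0.3],0],[20,[0,0,0.2],0],[20,[0,0,0.1],0],[20,[0,0,0.1],0],[20,[0,0,0.1],0],[20,[0,0,0.06],0],[20,[0,0,0.02],0],[20,[0,0,0.01],0],[20,[0,0,0],0],[60,[0,0,0],0],[60,[0,0,0],0],[60,[0,0,0],0],[60,[0,0,0],0],[60,[0,0,-0.2],0],[60,[0,0,-0.4],0]]'; python3 -m jog '[[60,[0,0,-0.5],0],[60,[0,0,-0.5],0],[60,[0,0,-0.4],0],[60,[0,0,-0.2],0],[60,[0.34,0,0],0],[60,[0.6,0,0],0],[60,[0.8,-0.03,0],0],[60,[0.8,-0.03,0],0],[60,[0.8,0,0],0],[60,[0.8,0,0],0],[60,[0.8,0,0],0],[60,[0.8,0,0],0],[60,[0.8,0,0],0],[60,[0.8,0,0],0],[60,[0.8,0,0],0],[60,[0.6,0,0],0],[60,[0.4,0,0],0.0333],[60,[0,0,0],0.0333],[60,[0,0,0],0],[60,[0,0,0],0]]'
```

```text
clock: 23.85
eef_pos: [465.7, -293.3, 75.8]
eef_rot: [-3.14, -0.001, 1.584]
wrist_force: [-0.2, 0.1, 0.6]
finger_gap: 60.0
finger_force: 0.0
clock: 25.85
eef_pos: [456.7, 163.3, 155.3]
eef_rot: [-3.141, 0.0, 1.378]
wrist_force: [-0.5, -0.4, 1.0]
finger_gap: 60.1
finger_force: 0.0
```

```bash
python3 -m jog '[[60,[0,0,0.2],0],[60,[0,0,0.4],0],[60,[0,0,0.5],0],[60,[0,0,0.5],0],[60,[0,0,0.3],0],[60,[0,0,0.2],0],[60,[0,0,0.1],0],[60,[0,0,0],0],[20,[0,0,0],0],[20,[0,0,0],0],[20,[0,0,0],0],[20,[0,0,0],0],[20,[0,0,0],0],[20,[0,0,0],0],[20,[0,0,0],0],[20,[0,0,0],0]]' 15; python3 -m jog '[[20,[0,0,-0.1],0],[20,[0,0,-0.2],0],[20,[0,0,-0.4],0],[20,[0,0,-0.5],0],[20,[0,0,-0.5],0],[20,[0,0,-0.4],0],[20,[0,0,-0.3],0],[20,[0,0,-0.1],-0.0333],[20,[0,0,0],-0.0333],[20,[-0.2,0,0],0],[20,[-0.4,0,0],0],[20,[-0.6,0.04,0],0],[20,[-0.6,0.03,0],0],[20,[-0.6,0,0],0],[20,[-0.6,0,0],0],[20,[-0.6,0,0],0],[20,[-0.6,0,0],0],[20,[-0.6,0,0],0],[20,[-0.6,0,0],0],[20,[-0.6,0,0],0]]'
```

```text
clock: 27.45
eef_pos: [457.6, 163.3, 46.2]
eef_rot: [3.141, -0.0, 1.374]
wrist_force: [-0.1, -1.0, 5.6]
finger_gap: 33.7
finger_force: 15.0
clock: 29.45
eef_pos: [464.1, -138.5, 171.2]
eef_rot: [-3.141, -0.0, 1.58]
wrist_force: [0.2, 0.7, -1.3]
finger_gap: 33.5
finger_force: 15.0
```

```bash
python3 -m jog '[[20,[-0.6,0,0],0],[20,[-0.6,0,0],0],[20,[-0.4,0,0],0],[20,[-0.24,0,0],0],[20,[-0.1,0,0],0],[20,[0,0,0],0],[20,[0,0,0],0]]'
```

```text
clock: 30.15
eef_pos: [466.0, -233.0, 171.0]
eef_rot: [-3.141, -0.0, 1.584]
wrist_force: [0.1, 1.2, -1.7]
finger_gap: 33.5
finger_force: 15.0
```

```bash
python3 -m jog '[[20,[0,0,0.1],0],[20,[0,0,0.3],0],[20,[0,0,0.4],0],[20,[0,0,0.4],0],[20,[0,0,0.4],0],[20,[0,0,0.3],0],[20,[0,0,0.2],0],[20,[0,0,0.1],0],[20,[0,0,0.1],0],[20,[0,0,0.1],0],[20,[0,0,0.06],0],[20,[0,0,0.03],0],[20,[0,0,0.01],0],[20,[0,0,0],0],[60,[0,0,0],0],[60,[0,0,0],0],[60,[0,0,0],0],[60,[0,0,0],0],[60,[0,0,-0.2],0],[60,[0,0,-0.4],0]]'; python3 -m jog '[[60,[0,0,-0.5],0],[60,[0,0,-0.5],0],[60,[0,0,-0.4],0],[60,[0,0,-0.2],0],[60,[0.3,0,0],0],[60,[0.6,0,0],0],[60,[0.8,-0.05,0],0],[60,[0.8,-0.05,0],0],[60,[0.8,-0.05,0],0],[60,[0.8,-0.05,0],0],[60,[0.8,-0.05,0],0],[60,[0.8,-0.05,0],0],[60,[0.6,0,0],0],[60,[0.4,0,0],0],[60,[0.2,0,0],0.0333],[60,[0,0,0],0.0333],[60,[0,0,0],0],[60,[0,0,0],0]]'
```

```text
clock: 32.15
eef_pos: [465.4, -233.4, 75.8]
eef_rot: [-3.14, -0.001, 1.584]
wrist_force: [-0.4, 0.2, -0.4]
finger_gap: 60.1
finger_force: 0.0
clock: 33.95
eef_pos: [446.0, 111.3, 155.3]
eef_rot: [-3.141, 0.0, 1.378]
wrist_force: [-0.7, -0.1, 0.3]
finger_gap: 60.0
finger_force: 0.0
```

```bash
python3 -m jog '[[60,[0.01,0.01,0.2],0],[60,[0,0,0.4],0],[60,[0,0,0.5],0],[60,[0,0,0.5],0],[60,[0,0,0.3],0],[60,[0,0,0.2],0],[60,[0,0,0.1],0],[60,[0,0,0],0],[20,[0,0,0],0],[20,[0,0,0],0],[20,[0,0,0],0],[20,[0,0,0],0],[20,[0,0,0],0],[20,[0,0,0],0],[20,[0,0,0],0],[20,[0,0,0],0]]' 15; python3 -m jog '[[20,[0,0,-0.1],0],[20,[0,0,-0.2],0],[20,[0,0,-0.4],0],[20,[0,0,-0.5],0],[20,[0,0,-0.5],0],[20,[0,0,-0.4],0],[20,[0,0,-0.3],0],[20,[0,0,-0.1],-0.0333],[20,[0,0,0],-0.0333],[20,[-0.2,0,0],0],[20,[-0.4,0.03,0],0],[20,[-0.6,0.06,0],0],[20,[-0.6,0.06,0],0],[20,[-0.6,0.06,0],0],[20,[-0.6,0.06,0],0],[20,[-0.6,0.02,0],0],[20,[-0.6,0,0],0],[20,[-0.6,0,0],0]]'; python3 -m jog '[[20,[-0.5,0,0],0],[20,[-0.3,0,0],0],[20,[-0.1,0,0],0],[20,[0,0,0],0],[20,[0,0,0],0]]'
```

```text
clock: 35.55
eef_pos: [447.3, 111.5, 46.2]
eef_rot: [3.141, -0.0, 1.374]
wrist_force: [-0.3, 0.5, 4.7]
finger_gap: 33.7
finger_force: 15.0
clock: 37.35
eef_pos: [464.2, -130.1, 171.1]
eef_rot: [-3.141, -0.0, 1.58]
wrist_force: [1.2, -0.2, -1.1]
finger_gap: 33.7
finger_force: 14.9
clock: 37.85
eef_pos: [465.3, -172.6, 171.0]
eef_rot: [-3.141, -0.0, 1.584]
wrist_force: [-0.1, 0.1, -0.7]
finger_gap: 33.3
finger_force: 14.9
```

```bash
python3 -m jog '[[20,[-0.01,0,0.1],0],[20,[0,0,0.3],0],[20,[0,0,0.4],0],[20,[0,0,0.4],0],[20,[0,0,0.4],0],[20,[0,0,0.3],0],[20,[0,0,0.2],0],[20,[0,0,0.1],0],[20,[0,0,0.1],0],[20,[0,0,0.1],0],[20,[0,0,0.06],0],[20,[0,0,0.03],0],[20,[0,0,0.01],0],[20,[0,0,0],0],[60,[0,0,0],0],[60,[0,0,0],0],[60,[0,0,0],0],[60,[0,0,0],0],[60,[0,0,-0.2],0],[60,[0,0,-0.4],0]]'; python3 -m jog '[[60,[0,0,-0.5],0],[60,[0,0,-0.5],0],[60,[0,0,-0.4],0],[60,[0,0,-0.2],0],[60,[0.3,0,0],0],[60,[0.6,0,0],0],[60,[0.8,0,0],0],[60,[0.8,0,0],0],[60,[0.8,0,0],0],[60,[0.8,0,0],0],[60,[0.4,0,0],0],[60,[0,0,0],0],[60,[0,0,0],0]]'
python3 - <<'E'
from h import *
t=camera("top");s=camera("scene")
cv2.imwrite("pics/c6.png",np.vstack([cv2.resize(t[150:250,150:450],(800,267)),cv2.resize(s[130:250,250:490],(660,330))[:, :] if 0 else cv2.resize(s[130:250,200:440],(800,330))])[:,:,::-1])
E
```

```text
clock: 39.85
eef_pos: [464.7, -173.5, 75.8]
eef_rot: [-3.14, -0.001, 1.584]
wrist_force: [0.3, -0.7, -0.4]
finger_gap: 60.0
finger_force: 0.0
clock: 41.15
eef_pos: [461.9, 51.4, 155.2]
eef_rot: [-3.14, 0.0, 1.585]
wrist_force: [-0.4, -0.2, -0.5]
finger_gap: 60.1
finger_force: 0.0
```

View pics/c6.png

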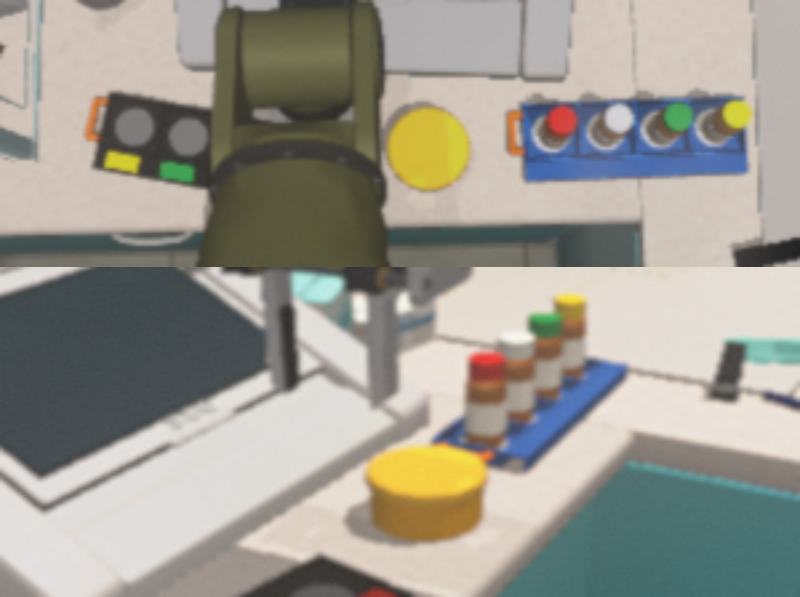

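The picture shows all four bottles upright in the blue rack. From the handle outward they are red (560,120), white (618,118), green (678,116) and yellow (738,114), and the robot is clear of them.

```bash
python3 -c "from cell import *; print(sign_off())"
```

```text
the job is handed in; nothing more can be done
None
```

The job is handed in at about 41 s: all four bottles stand upright and released in the blue rack in reverse order, from the handle outward red, white, green, yellow.

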